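Lock the tall sample jar into the transit rack

ROBOT

A 6-joint arm with a two-finger parallel gripper is mounted at the origin on a cart in front of the work surface, level with it; the furniture and walls round the work are solid. World frame = base frame: x ahead of the robot, y to its left, z up, the work surface at z = 0. Lengths are in m, angles in rad, forces in N, time in s.
With the tool pointing down it reaches from about 0.35 to 0.85 m from the base axis. Payload 8.1 kg.
Tool frame: the origin (TCP) lies on the mounting face of the last link; the fingertips stand 186 mm ahead of it and the grasp point (between the pads) lies 167 mm ahead of it (robot.finger_overhang is the distance from the TCP to the fingertips, in m); z points along the fingers, y is the line along which they close (so a half turn about z gives the same grasp; the last joint's range is limited). The gripper opens to 93 mm and grips with 3 to 60 N. Pads are 15 mm wide; open, the fingers measure 128 mm over their backs; the gripper's body (75 mm by 188 mm) begins 65 mm behind the grasp point.
Start: joints at [-1.194, 0.13, 1.488, -0, 1.523, -0.085], TCP at [0.267, -0.537, 0.405] pointing down, gripper open.
Joint ranges: [-2.96, 2.96], [-0.89, 2.26], [0.02, 2.5], [-1.34, 4.48], [0, 2.73], [-2.66, 2.66]. Speed limits (rad/s): [2.39, 2.39, 2.79, 3.14, 3.14, 3.14].

INTERFACE

Orientations are given as a rotation vector (axis times angle).
In Python, from plant import readout, read_camera, get_calibration, job, robot gives the robot as it stands.
- The arm moves only by the shell command python3 -m handwheel 'ROWS' [FORCE]. ROWS is JSON, a list of rows, each a list of 5 numbers: the shift along the world's x, y, z in cm, then the turn about the world's z in rad, then the closure, from 0 (fully open) to 1 (shut). In form: [[tx, ty, tz, spin, gripper], ...]. A call has 1 to 10 rows; each row shifts and turns the commanded pose from where the row before left it; what a row does not reach is not made up. A row lasts 1/8 s, in which the tool goes at most 62.5 mm and 10.7 degrees, less where a joint would pass 70% of its speed; a pose out of reach is approached as far as the arm can. A call is refused whole if a number of a shift passes 6.25 or a number of a turn 0.188, either way. A call with a gripper value outside its range is refused whole. The fingers move at their own pace and stop on an object; FORCE is the grip in N (left out, the last holds). Time passes only in rows, so rows that do not move let the fingers close. It gives the time, the measured TCP pose, the force, the opening and the grip force at its end, in the units of the state.
- readout.read_state(): the state, without advancing time (a new reading comes with each control period).
- read_camera(name): name is "side" or "top"; returns the picture (480x640x3 uint8, red, green, blue); there is no depth.
- get_calibration(name): a dict with "fovy" (degrees; the focal length in pixels is half the picture's height over the tangent of half this angle, whatever the lens; pixels are square), "cx", "cy" (the principal point, pixels), "dist_coeffs" ([k1, k2, p1, p2, k3] as OpenCV has them; the pictures are not rectified), "pose" (4x4, takes a point from camera to world coordinates). Camera axes: x right, y down, z forward; pixel columns grow to the right and rows downward; lengths in m; the calibration is good to about 2 mm. A picture is of the moment at which its call begins. get_calibration takes no time and is no camera call.
- job.close_job(): hands the job in; it is judged then, once.
The state is a dict: "t": time; "q": joint angles; "dq": joint speeds; "joint_torque": joint torques, N m; "tool_pos": TCP position; "orientation": TCP orientation; "force": force on the tool from outside, world axes, zero at the start; "wrist_torque": the same for the moment, N m; "opening": finger opening in m; "gripper_force": force on a finger pad.
Only numpy, scipy, OpenCV 4.12 (cv2) and the standard library are available. Lean on these libraries where they do the work, as an engineer would, in place of code of your own. Each camera call takes 0.05 s, during which the arm holds its last target. There are 200 camera calls.

TASK

Put the tall jar upright into the rack between the two short jars, gently nudging them apart to make room and keeping them standing in the rack. Then swing the retaining bar fully shut over the jars and press the padlock shackle down through the eye of the bar until its hidden pawl clicks and it stays down by itself. Leave the brush, marker, tweezers, petri dish and loose lid where they are.

Things in the scene. Friction and masses are not known exactly. Their poses are not given: they have to be found in the camera images.
- rack: Fixed aluminium tray for one row of jars. Origin: underside of its 76 x 288 x 5 mm base plate, under the middle of the row; z up, row along y. Floor at z = 5 mm, inside 62 mm (x) by 180 mm (y, -90 to +90); lips 3 mm thick to z = 17 mm. Hinge post at y = +108 mm (radius 14, to z = 82 mm); steel padlock body 30 x 58 mm at y = -124 mm, top at z = 70 mm, U-shaped shackle above it.
- tall_jar: White cylindrical sample jar with cream screw lid, 54 mm diameter, 62 mm tall (lid: the top 17 mm, same diameter), about 80 g, standing on the table. Origin: centre of its underside, z up. It can be gripped across the lid.
- short_jar_1: White sample jar with blue screw lid, 48 mm diameter, 50 mm tall, about 60 g, standing on the tray floor on the +y side of the row (top 55 mm above the rack's underside), free to slide along the row. Origin: centre of its underside, z up.
- short_jar_2: Same kind of short jar, on the -y side of the row. The gap between the two short jars starts at 40 to 52 mm, too small for the tall jar; each slides outwards along the row until it meets the tray's end lip (jar centre then at rack y = +66 or -66 mm).
- bar (a joint): Angle (rad) of the steel retaining bar (28 mm wide, 6 thick, z = 72 to 78 mm above the rack's underside, 235 mm long) about the upright post at rack x = 0, y = +108 mm. 0: shut against its stop, above the row along rack -y, its slotted eye over the padlock body. Positive: swung out to rack +x (away from the robot), 0.9 to 1.2 at the start. Stays where left; 1 to 2 N moves it at the knob.
- bar_knob (a point): Centre of the top of the round black upright knob on the bar, 150 mm from the hinge; knob 16 mm diameter (waist 12 mm), 22 mm tall, top 100 mm above the rack's underside. Can be gripped from above or pushed; it moves on an arc about the hinge.
- shackle (a joint): How far (m) the padlock shackle is pressed down: 0 raised, 0.018 bottomed. A spring lifts it with 2 to 7 N; the hidden pawl makes the press rise to about 8 to 12 N near 0.011, then drop. Past about 0.0145 the pawl has clicked in and it rests at about 0.0135 when let go; stopped short it springs back up. Its toe goes down only through the eye of the fully shut bar.
- shackle_top (a point): Top of the middle of the U-shaped steel shackle (8 mm round bar, 36 mm wide along rack y), on the padlock body at rack x = 0, y = -124 mm; 122 mm above the rack's underside when raised. Press straight down here, e.g. with closed fingers.
- flat_brush: Flat brush, 173 mm long, lying on the table (bystander). Origin: centre of its underside.
- marker_black: Marker pen, 135 mm long, lying on the table (bystander). Origin: centre of its underside.
- tweezers: Steel tweezers, 120 mm long, lying on the table (bystander). Origin: centre of its underside.
- petri_dish: Flat round clear dish, 92 mm diameter, 14 mm tall (bystander). Origin: centre of its underside.
- cream_lid: Loose jar lid, 68 mm diameter, 14 mm tall, lying on the table (bystander). Origin: centre of its underside.
- parts_cabinet: Fixed grey small-parts cabinet on the left of the table, 186 (x) x 170 (y) x 186 mm tall: an obstacle between the arm's starting place and the work, so lift the hand well over it first. Origin: centre of its underside.
- wash_bottle: Fixed wash bottle at the back left, 64 x 106 x 184 mm tall: an obstacle. Origin: on its underside, 21 mm from the bottle's axis.
Mind the look-alikes: they are no part of the job. Leave any black or pink look-alike of the short_jar_2 alone. What is shaped like the short_jar_1 but yellow is not meant.

How it is judged:
On the way, in this order (a step that is already met when the one before it is completed fails the run):
1. the tall jar stands in the rack between the two short jars, let go (x of tall_jar in the frame of rack between -0.012 and 0.012 m and y of tall_jar in the frame of rack between -0.03 and 0.03 m and z of each of tall_jar, short_jar_1, short_jar_2 in the frame of rack below 0.009 m and angle between each of tall_jar, short_jar_1, short_jar_2's own z axis and vertical below 0.15 rad and x of short_jar_1 in the frame of rack between -0.012 and 0.012 m and y of short_jar_1 in the frame of rack between 0.03 and 0.075 m and x of short_jar_2 in the frame of rack between -0.012 and 0.012 m and y of short_jar_2 in the frame of rack between -0.075 and -0.03 m and contact force between the fingers and tall_jar below 0.1 N), for 0.2 s.
2. the bar is fully shut over the standing jars, the shackle not yet pressed (x of tall_jar in the frame of rack between -0.012 and 0.012 m and y of tall_jar in the frame of rack between -0.03 and 0.03 m and z of each of tall_jar, short_jar_1, short_jar_2 in the frame of rack below 0.009 m and angle between each of tall_jar, short_jar_1, short_jar_2's own z axis and vertical below 0.15 rad and x of short_jar_1 in the frame of rack between -0.012 and 0.012 m and y of short_jar_1 in the frame of rack between 0.03 and 0.075 m and x of short_jar_2 in the frame of rack between -0.012 and 0.012 m and y of short_jar_2 in the frame of rack between -0.075 and -0.03 m and value of joint bar below 0.03 rad and value of joint shackle below 0.006 m), for 0.1 s.
At the end, for the whole second after the job is handed in: All three jars stand upright (within 0.15 rad) on the tray floor inside the rack, the tall one between the short ones; the bar is shut (within 0.03 rad of its stop); the shackle stays down by itself, 12.5 mm or more below its raised position; everything is at rest and let go (x of tall_jar in the frame of rack between -0.012 and 0.012 m and y of tall_jar in the frame of rack between -0.03 and 0.03 m and z of each of tall_jar, short_jar_1, short_jar_2 in the frame of rack below 0.009 m and angle between each of tall_jar, short_jar_1, short_jar_2's own z axis and vertical below 0.15 rad and x of short_jar_1 in the frame of rack between -0.012 and 0.012 m and y of short_jar_1 in the frame of rack between 0.03 and 0.075 m and x of short_jar_2 in the frame of rack between -0.012 and 0.012 m and y of short_jar_2 in the frame of rack between -0.075 and -0.03 m and value of joint bar below 0.03 rad and value of joint shackle above 0.0125 m and linear speed of tall_jar below 0.02 m/s); the robot touches nothing.
It fails at once if a short jar is tipped (over 0.5 rad) (angle between any of short_jar_1, short_jar_2's own z axis and vertical above 0.5 rad).
It fails at once if a bystander (brush, marker, tweezers, petri dish, loose lid) is moved more than 40 mm (distance of any of flat_brush, marker_black, tweezers, petri_dish, cream_lid from where it was at the start of the episode above 0.04 m).
It also fails if it takes over 72 s, if anything falls off the work surface, if the arm or the gripper's body presses on something with over 40 N, if the wrist force passes 120 N, or if a joint passes its speed limit or range.

## Working session

There is one attempt and no reset: what is moved stays moved. The work goes in short steps, Python scripts to look and compute and a shell command to move; the robot and the scene stay as the last step left them, time stands still between calls to the robot, and variables do not carry over. Pictures are saved under pics/ and viewed, at most 10 in all, crops included, and the job is handed in when it is done.

```bash
ls; mkdir -p pics
python3 - <<'E'
from plant import readout, read_camera, get_calibration
import cv2,numpy as np
for n in("top","side"):
    im=read_camera(n); cv2.imwrite(f"pics/{n}0.png",im[:,:,::-1])
    c=get_calibration(n); print(n,c["fovy"],c["cx"],c["cy"],c["dist_coeffs"]); print(np.round(c["pose"],4).tolist())
s=readout.read_state(); print(s)
E
```

```text
pics
top 51.806943984996295 321.55586027216606 245.2494439787965 [0.01337876 0.         0.         0.         0.        ]
[[-0.0031, -0.99, 0.1411, 0.3686], [-0.9999, 0.0009, -0.0153, 0.0982], [0.015, -0.1411, -0.9899, 1.2228], [0.0, 0.0, 0.0, 1.0]]
side 56.13747493339675 317.329530859981 233.55530168502725 [-0.10068748  0.          0.          0.          0.        ]
[[0.9915, -0.0857, 0.0979, 0.4598], [-0.1301, -0.6534, 0.7458, -0.6482], [-0.0, -0.7522, -0.659, 0.7662], [0.0, 0.0, 0.0, 1.0]]
{'t': 0.1, 'q': array([-1.19439520e+00,  1.31105966e-01,  1.48916383e+00,  1.46840931e-05,
        1.52302644e+00, -8.53779927e-02]), 'dq': array([-1.80325466e-03, -1.70520155e-03, -1.99508478e-03,  2.47353482e-05,
        1.95720001e-04, -5.75406750e-04]), 'joint_torque': array([ 1.82370317e-03, -5.61342716e+01, -4.93094873e+01,  7.70314015e-02,
        2.92333681e-02, -1.18564887e-05]), 'tool_pos': array([ 0.26728285, -0.53694624,  0.40378355]), 'orientation': array([-3.05658218e+00, -7.18545948e-01,  3.65023760e-04]), 'force': array([-0.7141296 ,  0.58865197,  0.50539909]), 'wrist_torque': array([-0.01352307,  0.01695323,  0.00499483]), 'gripper_force': 0.0, 'opening': 0.09289320417692976}
```

View pics/top0.png

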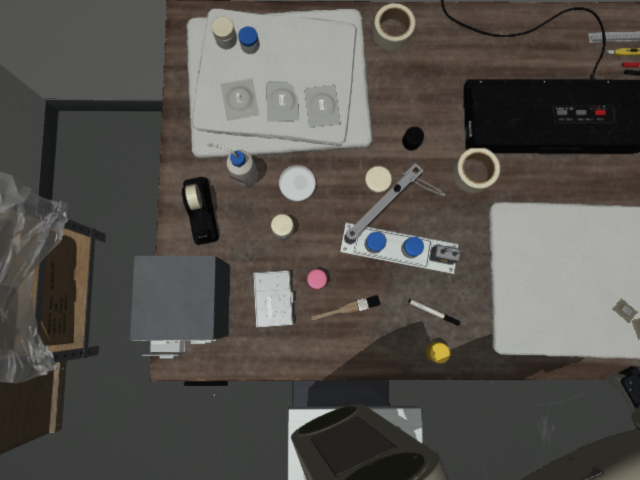

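View pics/side0.png

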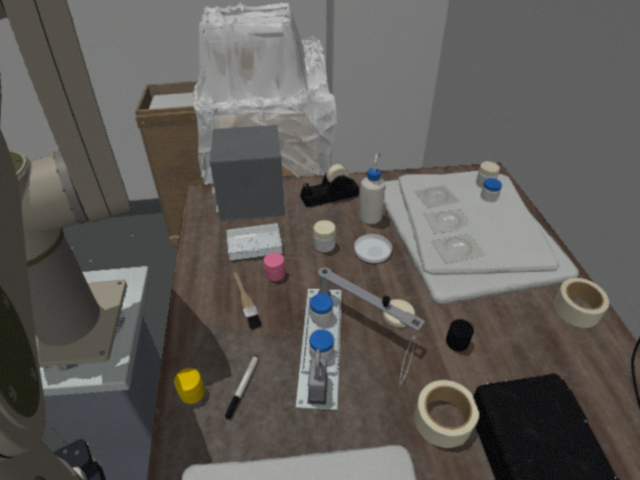

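The tall jar has three candidates in the top view. (282,226) is cream-lidded with a white body, standing on the table. (378,179) is the flat, wider loose lid. (224,30) is a cream-lidded jar on the back board, out of reach. The first fits the description. The short jars are the blue lids in the rack at (376,242) and (413,247). The black (413,138), pink (317,279), yellow (439,352) and back-board blue (248,39) ones are look-alikes. The bar runs from the post at (351,236) to its eye at (417,171), and the padlock is at (446,254).

```bash
cat > h.py <<'E'
import numpy as np, cv2
from plant import readout, read_camera, get_calibration
C={}
for n in("top","side"):
    c=get_calibration(n); f=240/np.tan(np.radians(c["fovy"])/2)
    C[n]=(np.array([[f,0,c["cx"]],[0,f,c["cy"]],[0,0,1]]),np.array(c["dist_coeffs"]),np.array(c["pose"]))
def ray(n,uv):
    K,d,P=C[n]; p=cv2.undistortPoints(np.float64(uv).reshape(-1,1,2),K,d)[:,0]
    return P[:3,3],np.c_[p,np.ones(len(p))]@P[:3,:3].T
def plane(n,uv,z):
    o,d=ray(n,uv); return o+d*((z-o[2])/d[:,2])[:,None]
def proj(n,X):
    K,d,P=C[n]; R=P[:3,:3].T
    return cv2.projectPoints(np.float64(X).reshape(-1,1,3),cv2.Rodrigues(R)[0],-R@P[:3,3],K,d)[0][:,0]
def tri(a,b):
    (o1,d1),(o2,d2)=ray("top",a),ray("side",b); d1,d2=d1[0],d2[0]
    s=np.linalg.lstsq(np.c_[d1,-d2],o2-o1,rcond=None)[0]; p,q=o1+s[0]*d1,o2+s[1]*d2
    return (p+q)/2,np.linalg.norm(p-q)
def blobs(im,lo,hi,box,amin=40):
    x0,y0,x1,y1=box; m=cv2.inRange(cv2.cvtColor(im,cv2.COLOR_RGB2HSV),lo,hi); k=np.zeros_like(m); k[y0:y1,x0:x1]=m[y0:y1,x0:x1]
    n,l,s,c=cv2.connectedComponentsWithStats(k)
    return [(c[i].round(1),s[i].tolist(),(l==i)) for i in range(1,n) if s[i][4]>=amin]
E
python3 - <<'E'
from h import *
t=cv2.imread("pics/top0.png")[:,:,::-1].copy(); s=cv2.imread("pics/side0.png")[:,:,::-1].copy()
bl=((100,100,50),(125,255,255)); 
A=sorted(blobs(t,*bl,(340,220,470,280)),key=lambda b:b[0][0]); B=sorted(blobs(s,*bl,(290,280,350,370)),key=lambda b:b[0][1])
for a,b in zip(A,B): print("blue",a[:2],b[:2],tri(a[0],b[0]))
cr=((15,30,120),(35,140,255))
for a in blobs(t,*cr,(260,205,305,245)):print("T",a[:2])
for a in blobs(s,*cr,(300,210,345,260)):print("S",a[:2])
bk=((0,0,0),(180,255,45))
for a in blobs(t,*bk,(380,175,415,205),8):print("kT",a[:2])
for a in blobs(s,*bk,(370,285,400,315),8):print("kS",a[:2])
# base plate outline on z=5mm
m=np.zeros((480,640),np.uint8)
for b in blobs(t,(0,0,150),(180,40,255),(335,215,465,280),30): m|=b[2].astype(np.uint8)*255
p=np.argwhere(m)[:,::-1]; w=plane("top",cv2.convexHull(p.astype(np.int32)).reshape(-1,2),0.005)[:,:2]
print("rect",cv2.minAreaRect((w*1000).astype(np.float32)))
a=cv2.resize(t[215:280,265:465],None,fx=4,fy=4,interpolation=2); b=cv2.resize(s[220:410,290:440],None,fx=1.7,fy=1.7,interpolation=2)
c=cv2.resize(t[160:280,330:470],None,fx=2.2,fy=2.2,interpolation=2)
o=np.zeros((590,800,3),np.uint8); o[:a.shape[0],:a.shape[1]]=a; o[262:262+b.shape[0],:b.shape[1]]=b; o[262:262+c.shape[0],300:300+c.shape[1]]=c
cv2.imwrite("pics/crop1.png",o[:,:,::-1])
E
```

```text
blue (array([375.6, 241.1]), [366, 232, 20, 19, 300]) (array([321.1, 303.1]), [310, 293, 23, 21, 380]) (array([ 0.54625563, -0.05036155,  0.04578857]), np.float64(0.0002872794052587933))
blue (array([413.4, 246.1]), [404, 237, 20, 19, 299]) (array([321.4, 340. ]), [310, 329, 24, 23, 425]) (array([ 0.53417359, -0.14144213,  0.04556496]), np.float64(2.031924368847231e-05))
T (array([281.5, 224.4]), [271, 214, 22, 22, 376])
S (array([323.8, 227.7]), [313, 220, 22, 18, 290])
kT (array([396.7, 187.6]), [394, 185, 7, 6, 31])
kS (array([385.6, 300.6]), [383, 296, 7, 11, 57])
rect ((535.6507568359375, -113.33908081054688), (285.7637634277344, 74.41087341308594), 78.88579559326172)
```

View pics/crop1.png

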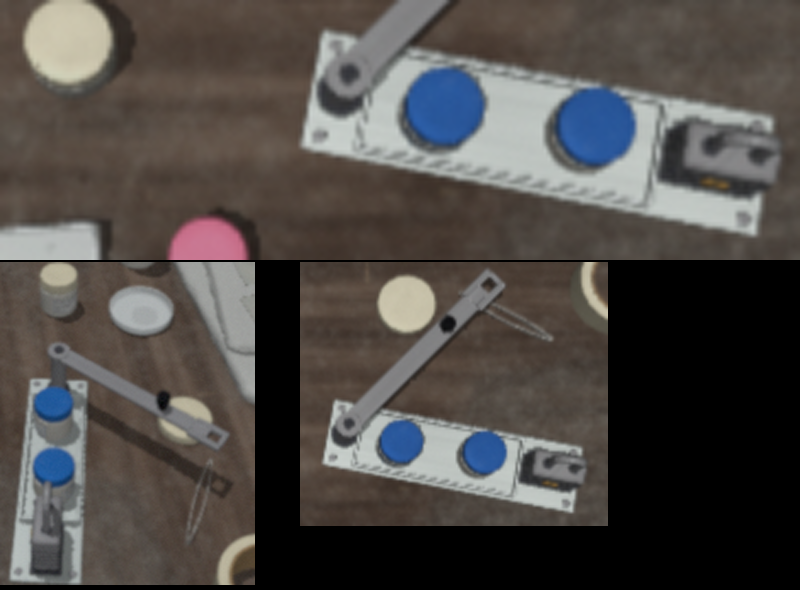

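The crop confirms the cream-lidded white jar at (282,226) as the tall jar. The two blue jars sit in the rack with the bar swung open.

Run:
```python
from h import *
np.set_printoptions(precision=4,suppress=True)
print("tall",tri((281.5,224.4),(323.8,227.7)))
print("knob",tri((396.7,187.6),(385.6,300.6)), plane("top",[(396.7,187.6)],0.1))
# side view crop 1.7x -> pixel ; ring of hinge
print("hinge",plane("top",[(352.2,233.3)],0.08), tri((352.2,233.3),(290+58/1.7,220+(350-262)/1.7)))
ey=np.array([.1926,.9813]);ex=np.array([.9813,-.1926]);c=np.array([.5357,-.1133])
R=lambda p:np.array([(p[:2]-c)@ex,(p[:2]-c)@ey])
for n,uv,z in[("lipL",(355,239.5),.012),("lipR",(428,253.7),.012),("hinge",(352.2,233.3),.08)]: print(n,R(plane("top",[uv],z)[0]))
for p in[(.5463,-.0504),(.5342,-.1414)]:print("jar",R(np.array(p)))
print("knob",R(plane("top",[(396.7,187.6)],0.1)[0]), "bareye",R(plane("top",[(330+490/2.2-300/2.2,160+(284-262)/2.2)],.078)[0]))
t=cv2.imread("pics/top0.png")[:,:,::-1].copy()
for b in blobs(t,(0,0,0),(180,70,140),(428,240,466,270),60):print("lock",b[:2])
print("shackle",[R(plane("top",[u],.122)[0]) for u in((265+712/4,215+145/4),(265+760/4,215+150/4))])
```

```text
tall (array([0.5847, 0.1761, 0.0552]), np.float64(0.0018172475313449471))
knob (array([ 0.6672, -0.0971,  0.0894]), np.float64(0.000521850589909959)) [[ 0.6647 -0.0952  0.1   ]]
hinge [[0.5598 0.0086 0.08  ]] (array([0.5604, 0.0083, 0.0767]), np.float64(0.0001306648001782818))
lipL [-0.0017  0.1116]
lipR [-0.002  -0.0724]
hinge [0.0002 0.1243]
jar [-0.0017  0.0638]
jar [ 0.0039 -0.0279]
knob [0.1231 0.0426] bareye [0.1813 0.0009]
lock (array([449.4, 253.4]), [428, 240, 38, 30, 805])
shackle [array([-0.0084, -0.0822]), array([-0.006 , -0.1092])]
```

```bash
python3 -m handwheel '[[2.7,4.4,0,0.0915,1],[2.7,4.4,0,0.0915,1],[2.7,4.4,0,0.0915,1],[2.7,4.4,0,0.0915,1],[2.7,4.4,0,0.0915,1],[2.7,4.4,0,0.0915,1],[2.7,4.4,0,0.0915,1],[2.7,4.4,0,0.0915,1],[2.7,4.4,0,0.0915,1],[2.7,4.4,0,0.0915,1]]' 20; python3 -m handwheel '[[0,0,0,0,1],[0,0,0,0,1]]'
python3 - <<'E'
from h import *
from scipy.spatial.transform import Rotation as R
s=readout.read_state(); M=R.from_rotvec(s["orientation"]).as_matrix(); print(s["tool_pos"],"close dir deg",np.degrees(np.arctan2(M[1,1],M[0,1])),"z",M[:,2],s["q"])
for n in("top","side"): cv2.imwrite(f"pics/{n}1.png",read_camera(n)[:,:,::-1])
E
```

```text
t: 1.35
tool_pos: [0.5379, -0.0955, 0.4044]
orientation: [-2.423, -1.999, 0.001]
force: [-0.3, -1.1, 0.2]
opening: 0.0009
gripper_force: 0.0
t: 1.6
tool_pos: [0.5372, -0.0972, 0.4042]
orientation: [-2.426, -1.995, 0.002]
force: [0.2, -0.5, -0.0]
opening: 0.0006
gripper_force: 0.0
[ 0.53715354 -0.09719802  0.40422173] close dir deg -11.1148910714145 z [-1.14165337e-03 -1.48421613e-04 -9.99999337e-01] [-2.72786651e-01 -1.50481631e-02  1.64020920e+00 -4.51154174e-04
  1.51749108e+00 -7.87711291e-02]
```

```bash
python3 -m handwheel '[[0.2,0.1,-5,0,1],[0,0,-5,0,1],[0,0,-4,0,1],[0,0,-1.8,0,1],[0,0,0,0,1]]'
python3 - <<'E'
from h import *
cv2.imwrite("pics/side2.png",cv2.resize(read_camera("side")[200:420,240:440],None,fx=2.7,fy=2.7)[:,:,::-1])
E
```

```text
t: 2.33
tool_pos: [0.5388, -0.0968, 0.246]
orientation: [-2.426, -1.993, 0.002]
force: [-1.0, -0.2, 0.1]
opening: 0.0007
gripper_force: 0.0
```

View pics/side2.png

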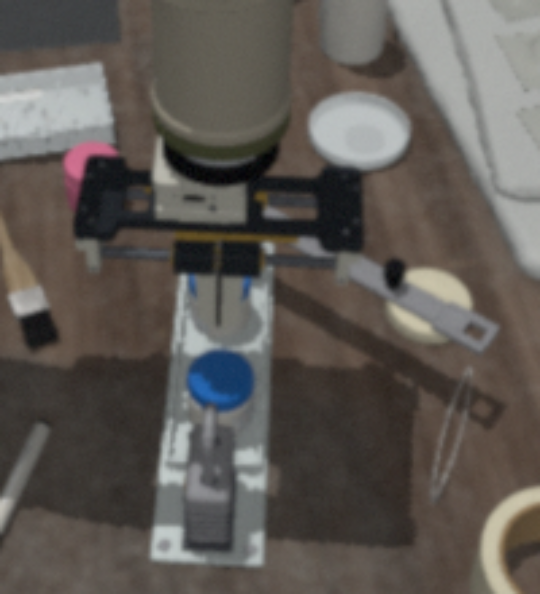

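The closed fingers hang in the gap between the two blue jars, at about (218,325) in the crop, clear of both and of the bar.

```bash
python3 -m handwheel '[[0,0,-2,0,1],[0,0,-1.8,0,1],[0.1,0.7,0,0,1],[0.1,0.4,0,0,1],[0.08,0.4,0,0,1],[0.08,0.4,0,0,1],[0.08,0.4,0,0,1],[0.08,0.4,0,0,1],[0.05,0.2,0,0,1],[0,0,0,0,1]]'; python3 -m handwheel '[[-0.28,-1.45,0,0,1],[-0.28,-1.45,0,0,1],[-0.1,-0.7,0,0,1],[-0.08,-0.4,0,0,1],[-0.08,-0.4,0,0,1],[-0.08,-0.4,0,0,1],[-0.08,-0.4,0,0,1],[-0.08,-0.4,0,0,1],[-0.04,-0.2,0,0,1],[0,0,0,0,1]]'; python3 -m handwheel '[[0.28,1.45,0,0,1],[0.27,1.35,0,0,1],[0,0,6,0,1],[0,0,6,0,1],[0,0,6,0,1],[0,0,0,0,1]]'
python3 - <<'E'
from h import *
s=read_camera("side"); t=read_camera("top")
cv2.imwrite("pics/side3.png",s[:,:,::-1])
for n,i,bx in(("top",t,(340,220,470,280)),("side",s,(290,280,350,370))):
    for b in blobs(i,(100,100,50),(125,255,255),bx): print(n,b[:2],plane(n,[b[0]],.046))
E
```

```text
t: 3.62
tool_pos: [0.545, -0.0669, 0.2087]
orientation: [-2.426, -1.996, -0.0]
force: [-0.0, -0.8, 0.1]
opening: 0.0007
gripper_force: 0.0
t: 4.88
tool_pos: [0.534, -0.1253, 0.2087]
orientation: [2.426, 1.996, -0.0]
force: [-1.0, 0.3, 0.0]
opening: 0.0004
gripper_force: 0.0
t: 5.62
tool_pos: [0.5413, -0.0964, 0.3956]
orientation: [2.418, 1.991, 0.01]
force: [0.1, 0.5, -0.9]
opening: 0.0003
gripper_force: 0.0
top (array([368.2, 239.7]), [359, 230, 20, 20, 302]) [[ 0.54979966 -0.03251619  0.046     ]]
top (array([418. , 250.8]), [414, 246, 9, 10, 69]) [[ 0.52266434 -0.15211489  0.046     ]]
side (array([321.5, 296.5]), [311, 287, 22, 20, 366]) [[ 0.54936025 -0.0328991   0.046     ]]
side (array([321. , 346.8]), [309, 337, 24, 21, 392]) [[ 0.53126098 -0.15707476  0.046     ]]
```

```bash
python3 -m handwheel '[[0.9,5.4,0,0,0],[0.9,5.4,0,0,0],[0.9,5.4,0,0,0],[0.9,5.5,0,0,0],[0.9,5.5,0,0,0],[0,0,0,0,0],[0,0,-5,0,0],[0,0,0,0,0]]' 15
python3 - <<'E'
from h import *
from scipy.spatial.transform import Rotation as R
s=readout.read_state(); M=R.from_rotvec(s["orientation"]).as_matrix(); print(s["tool_pos"],"close dir deg",np.degrees(np.arctan2(M[1,1],M[0,1])))
cv2.imwrite("pics/side4.png",cv2.resize(read_camera("side")[130:330,220:420],None,fx=2.7,fy=2.7)[:,:,::-1])
E
```

```text
t: 6.72
tool_pos: [0.5822, 0.1741, 0.3321]
orientation: [-2.422, -1.992, 0.017]
force: [-0.4, -0.9, 0.2]
opening: 0.0759
gripper_force: 0.0
[0.5821656  0.17411272 0.332146  ] close dir deg -11.118775665378177
```

View pics/side4.png

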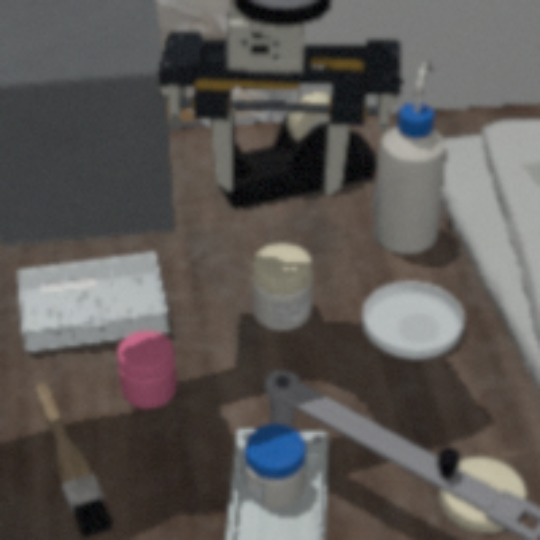

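The jar stands at about (283,285) in the crop, with the open fingers above it. The dish, bottle and pink jar are all clear of them.

```bash
python3 -m handwheel '[[0.2,0.2,0,0,0],[0,0,0,0,0],[0,0,-4,0,0],[0,0,-4,0,0],[0,0,-2.8,0,0],[0,0,0,0,0],[0,0,0,0,0]]'; python3 -m handwheel '[[0,0,0,0,0.3],[0,0,0,0,0.4],[0,0,0,0,0.6],[0,0,0,0,0.6],[0,0,0,0,0.6],[0,0,0,0,0.6]]' 15
```

```text
t: 7.65
tool_pos: [0.5875, 0.177, 0.2329]
orientation: [2.425, 1.995, 0.004]
force: [-0.3, 0.6, -0.9]
opening: 0.0927
gripper_force: 0.0
t: 8.4
tool_pos: [0.5865, 0.1769, 0.2308]
orientation: [-2.426, -1.996, 0.0]
force: [-0.9, -0.8, 2.4]
opening: 0.0535
gripper_force: 15.0
```

```bash
python3 -m handwheel '[[0,0,0,0,0.3],[0,0,0,0,0.3],[0,0,-1,0,0.3],[0,0,0,0,0.3],[0,0,0,0,0.6],[0,0,0,0,0.6],[0,0,0,0,0.6],[0,0,0,0,0.6]]' 20;  python3 -m handwheel '[[0,0,2,0,0.6],[0,0,4,0,0.6],[0,0,4,0,0.6],[0,0,1,0,0.6],[0,0,0,0,0.6],[0,0,0,0,0.6]]'
python3 - <<'E'
from h import *
cv2.imwrite("pics/side5.png",cv2.resize(read_camera("side")[130:330,220:420],None,fx=2.7,fy=2.7)[:,:,::-1])
E
```

```text
t: 9.4
tool_pos: [0.5866, 0.1768, 0.2208]
orientation: [-2.426, -1.996, -0.0]
force: [-0.4, -0.7, -0.9]
opening: 0.0538
gripper_force: 20.0
t: 10.15
tool_pos: [0.5859, 0.1767, 0.3288]
orientation: [-2.425, -1.995, 0.004]
force: [0.5, 0.4, -1.0]
opening: 0.0538
gripper_force: 20.0
```

View pics/side5.png

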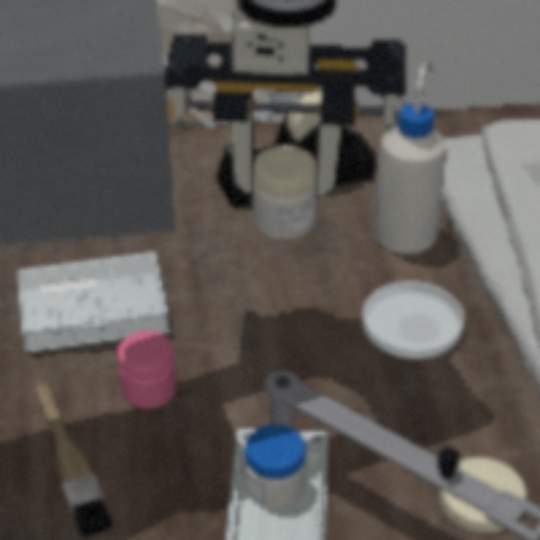

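The jar hangs upright in the fingers at (285,190) in the crop, clear of the table.

```bash
python3 -m handwheel '[[-0.8,-4.5,0,0,0.6],[-0.8,-4.5,0,0,0.6],[-0.8,-4.5,0,0,0.6],[-0.8,-4.6,0,0,0.6],[-0.8,-4.6,0,0,0.6],[-0.7,-4.5,0,0,0.6],[0,0,0,0,0.6],[0,0,0,0,0.6],[0,0,0,0,0.6]]'
python3 - <<'E'
from h import *
s=read_camera("side"); t=read_camera("top")
cv2.imwrite("pics/side6.png",cv2.resize(s[200:400,220:420],None,fx=2.7,fy=2.7)[:,:,::-1])
for n,i,bx in(("top",t,(340,220,470,280)),("side",s,(290,270,350,370))):
    for b in blobs(i,(100,100,50),(125,255,255),bx): print(n,b[:2],plane(n,[b[0]],.046))
print(readout.read_state()["tool_pos"])
E
```

```text
t: 11.32
tool_pos: [0.5396, -0.094, 0.3302]
orientation: [-2.424, -1.997, 0.0]
force: [0.2, -0.2, -0.2]
opening: 0.0531
gripper_force: 20.0
top (array([368.2, 239.7]), [359, 230, 20, 20, 304]) [[ 0.54979966 -0.03251619  0.046     ]]
top (array([426.2, 251.3]), [423, 248, 8, 9, 49]) [[ 0.52142957 -0.17186025  0.046     ]]
side (array([320.9, 346.7]), [309, 337, 24, 21, 405]) [[ 0.53110369 -0.15682589  0.046     ]]
[ 0.53970714 -0.09402459  0.33045482]
```

View pics/side6.png

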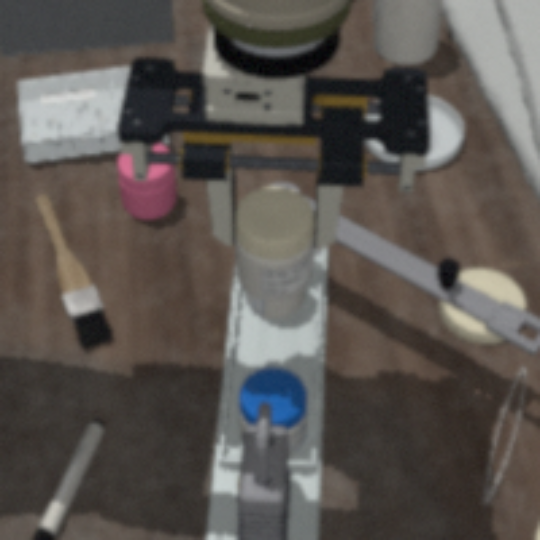

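The jar hangs over the middle of the row, with short jar 2 at (273,398) in front and no contact.

```bash
python3 -m handwheel '[[0,-0.1,0,0,0.6],[0,0,-3,0,0.6],[0,0,-2,0,0.6],[0,0,-2,0,0.6],[0,0,-2,0,0.6],[0,0,-0.8,0,0.6],[0,0,-0.4,0,0.6],[0,0,0,0,0.6],[0,0,0,0,0.6]]'
```

```text
t: 12.55
tool_pos: [0.5399, -0.0962, 0.2296]
orientation: [2.425, 1.995, 0.001]
force: [0.7, 0.3, -1.6]
opening: 0.0534
gripper_force: 20.0
```

```bash
python3 -m handwheel '[[0,0,-0.2,0,0.6],[0,0,-0.1,0,0.6],[0,0,0,0,0.6],[0,0,0,0,0.6]]'; python3 -m handwheel '[[0,0,-0.1,0,0.6],[0,0,0,0,0.6],[0,0,0,0,0.6]]'
```

```text
t: 13.05
tool_pos: [0.5395, -0.0961, 0.2257]
orientation: [-2.426, -1.996, 0.0]
force: [-0.7, -0.6, -0.7]
opening: 0.0536
gripper_force: 20.0
t: 13.42
tool_pos: [0.5396, -0.0962, 0.2257]
orientation: [2.426, 1.996, -0.0]
force: [-4.5, 1.8, 8.0]
opening: 0.0536
gripper_force: 20.0
```

```bash
python3 -m handwheel '[[0,0,0,0,0.4],[0,0,0,0,0.3],[0,0,0,0,0.2],[0,0,0,0,0.2],[0,0,2,0,0.2],[0,0,5,0,0.2],[0,0,5,0,0.2],[0,0,5,0,0.2],[0,0,0,0,0.2]]'
python3 - <<'E'
from h import *
s=read_camera("side"); t=read_camera("top")
cv2.imwrite("pics/side7.png",cv2.resize(s[230:430,250:450],None,fx=2.7,fy=2.7)[:,:,::-1])
for n,i,bx in(("top",t,(340,220,470,280)),("side",s,(290,270,350,370))):
    for b in blobs(i,(100,100,50),(125,255,255),bx): print(n,b[:2],plane(n,[b[0]],.046))
    for b in blobs(i,(15,30,120),(35,140,255),bx): print(n,"cream",b[:2],plane(n,[b[0]],.06))
E
```

```text
t: 14.55
tool_pos: [0.5408, -0.0965, 0.4004]
orientation: [2.42, 1.991, 0.008]
force: [-1.0, 0.1, -0.4]
opening: 0.0743
gripper_force: 0.0
top (array([368.3, 239.7]), [359, 230, 20, 20, 303]) [[ 0.54979947 -0.03275777  0.046     ]]
top cream (array([402.8, 249.8]), [393, 220, 21, 60, 370]) [[ 0.52326928 -0.11297359  0.06      ]]
top cream (array([411.4, 249.5]), [402, 220, 20, 60, 353]) [[ 0.52396817 -0.13349468  0.06      ]]
top cream (array([389.2, 241.2]), [386, 233, 8, 18, 83]) [[ 0.54398621 -0.08103113  0.06      ]]
side (array([321.5, 296.3]), [311, 287, 22, 19, 356]) [[ 0.54943568 -0.03235299  0.046     ]]
side (array([321. , 346.7]), [309, 337, 24, 21, 401]) [[ 0.53129172 -0.15685066  0.046     ]]
side cream (array([321.6, 318.7]), [309, 307, 26, 25, 477]) [[ 0.53997334 -0.10166233  0.06      ]]
```

View pics/side7.png

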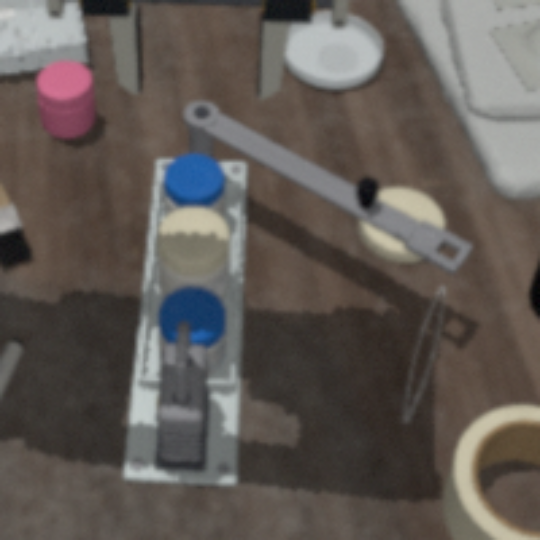

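All three jars stand in the row, the tall one between the blue ones, and the bar is still open with its knob at (367,192) in the crop. Next I work out the arc for the knob.

```bash
python3 -m handwheel '[[2.1,0,0,0.163,0.5],[2.1,0,0,0.163,0.5],[2.1,0,0,0.163,0.5],[2.1,0,0,0.163,0.5],[2.1,0,0,0.163,0.5],[2.1,0,0,0.163,0.5],[0,0,-5,0,0.5],[0,0,-5,0,0.5],[0,0,0,0,0.5],[0,0,0,0,0.5]]' 10
python3 - <<'E'
import numpy as np
a=np.r_[.98:-.001:-.098]; p=np.deg2rad(-101.1)+a; P=np.c_[.5598+.15*np.cos(p),.0092+.15*np.sin(p)]*100
print(P.round(2).tolist()); print(np.diff(P,axis=0).round(2).tolist())
E
python3 - <<'E'
from h import *
s=read_camera("side"); cv2.imwrite("pics/side8.png",cv2.resize(s[200:400,280:480],None,fx=2.7,fy=2.7)[:,:,::-1])
E
```

```text
t: 15.9
tool_pos: [0.6657, -0.0962, 0.2954]
orientation: [-1.204, -2.901, 0.0]
force: [0.1, -0.4, 0.5]
opening: 0.0465
gripper_force: 0.0
[[66.6, -9.68], [65.51, -10.67], [64.33, -11.54], [63.07, -12.3], [61.74, -12.93], [60.36, -13.43], [58.93, -13.79], [57.48, -14.0], [56.01, -14.08], [54.55, -14.01], [53.09, -13.8]]
[[-1.09, -0.99], [-1.18, -0.88], [-1.26, -0.76], [-1.33, -0.63], [-1.38, -0.5], [-1.42, -0.36], [-1.45, -0.22], [-1.47, -0.08], [-1.47, 0.07], [-1.45, 0.21]]
```

View pics/side8.png

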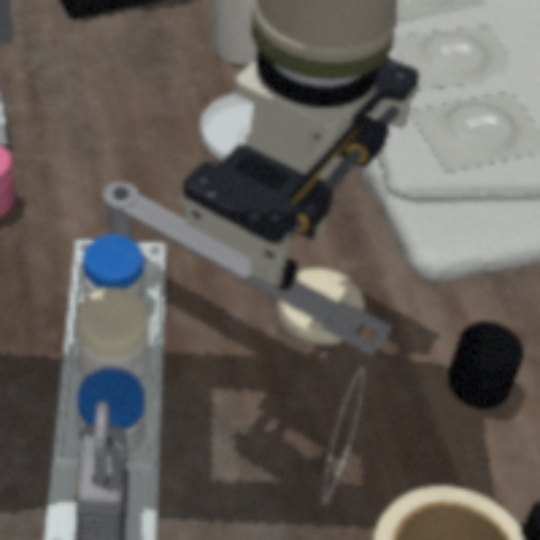

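Run:
```python
from h import *
from scipy.spatial.transform import Rotation as R
s=readout.read_state(); M=R.from_rotvec(s["orientation"]).as_matrix(); y=M[:,1]; p=s["tool_pos"]+.186*M[:,2]
print(np.degrees(np.arctan2(y[1],y[0])),p)
for k in(-.032,0,.032): print(k,(proj("side",[p+k*y])-[280,200])*2.7)
for z in(.1,.078): print(z,(proj("side",[[p[0],p[1],z]])-[280,200])*2.7)
```

```text
44.919582802978645 [ 0.66671289 -0.09639304  0.11099578]
-0.032 [[263.89488352 278.75047488]]
0 [[287.67649918 251.15932315]]
0.032 [[310.40021042 224.73079224]]
0.1 [[286.08578312 261.28375026]]
0.078 [[282.97536518 281.02360417]]
```

The knob sits between the fingers at (290,272) in the crop, as projected.

```bash
python3 -m handwheel '[[0,0,-1.5,0,0.5],[0,0,-1.2,0,0.5],[0,0,0,0,0.5],[0,0,0,0,0.7],[0,0,0,0,0.9],[0,0,0,0,0.95],[0,0,0,0,0.95],[0,0,0,0,0.95]]' 10
```

```text
t: 16.95
tool_pos: [0.6657, -0.0962, 0.2681]
orientation: [1.204, 2.901, -0.0]
force: [-0.4, -0.3, 1.6]
opening: 0.0155
gripper_force: 10.0
```

```bash
python3 -m handwheel '[[-1.09,-0.99,0,-0.098,0.95],[-1.18,-0.88,0,-0.098,0.95],[-1.26,-0.76,0,-0.098,0.95],[-1.33,-0.63,0,-0.098,0.95],[0,0,0,0,0.95]]'; python3 -m handwheel '[[-1.38,-0.5,0,-0.098,0.95],[-1.42,-0.36,0,-0.098,0.95],[-1.45,-0.22,0,-0.098,0.95],[-1.47,-0.08,0,-0.098,0.95],[-1.0,0.05,0,-0.07,0.95],[0,0,0,0,0.95],[0,0,0,0,0.95]]'
```

```text
t: 17.58
tool_pos: [0.6166, -0.1292, 0.2681]
orientation: [1.746, 2.611, -0.0]
force: [0.0, -1.4, 1.0]
opening: 0.0154
gripper_force: 10.0
t: 18.45
tool_pos: [0.5502, -0.14, 0.268]
orientation: [2.295, 2.145, -0.0]
force: [-1.7, -3.4, 2.0]
opening: 0.0159
gripper_force: 10.0
```

```bash
python3 -m handwheel '[[-0.7,0.1,0,-0.06,0.95],[-0.7,0.1,0,-0.06,0.95],[0,0,0,0,0.95],[0,0,0,0,0.95]]'; python3 -m handwheel '[[-0.5,0.1,0,0,0.95],[0,0,0,0,0.95],[0,0,0,0,0.95]]'
```

```text
t: 18.95
tool_pos: [0.5361, -0.1382, 0.268]
orientation: [2.42, 2.003, -0.001]
force: [-2.0, -4.6, 3.3]
opening: 0.015
gripper_force: 10.0
t: 19.32
tool_pos: [0.5312, -0.1373, 0.268]
orientation: [2.42, 2.001, 0.0]
force: [0.4, -5.3, 2.4]
opening: 0.0157
gripper_force: 10.0
```

```bash
python3 -m handwheel '[[-0.2,0.05,0,0,0.95],[0,0,0,0,0.95],[0,0,0,0,0.95]]'; python3 -m handwheel '[[-0.2,0.05,0,0,0.95],[0,0,0,0,0.95],[0,0,0,0,0.95]]'
```

```text
t: 19.7
tool_pos: [0.5303, -0.137, 0.2682]
orientation: [2.417, 1.999, 0.004]
force: [8.9, -8.4, -5.0]
opening: 0.0156
gripper_force: 10.0
t: 20.08
tool_pos: [0.5293, -0.1368, 0.2684]
orientation: [2.415, 1.997, 0.007]
force: [18.5, -10.4, -12.6]
opening: 0.0164
gripper_force: 10.0
```

```bash
python3 -m handwheel '[[0.2,-0.05,0,0,0.95],[0,0,0,0,0.9],[0,0,0,0,0.7],[0,0,0,0,0.6],[0,0,1,0,0.6],[0,0,5,0,0.6],[0,0,6,0,0.6],[-1,5,2,0,1],[-1,5,0,0,1],[0,0,0,0,1]]'
python3 - <<'E'
from h import *
s=read_camera("side"); t=read_camera("top")
a=cv2.resize(s[260:420,270:370],None,fx=3.6,fy=3.6,interpolation=2); b=cv2.resize(t[205:285,340:470],None,fx=3.3,fy=3.3,interpolation=2)
o=np.zeros((590,800,3),np.uint8); o[:a.shape[0],:a.shape[1]]=a; o[:b.shape[0],365:365+b.shape[1]]=b
cv2.imwrite("pics/crop9.png",o[:,:,::-1]); cv2.imwrite("pics/t9.png",t[:,:,::-1]); cv2.imwrite("pics/s9.png",s[:,:,::-1])
E=np.array([.1926,.9813])
o=np.array([.5391,-.0961])
print("pred side top-ends",[((proj("side",[[*(o+E*(y/1000)),.122]])-[270,260])*3.6).round().tolist() for y in(-106,-124,-142)])
print("pred top",[((proj("top",[[*(o+E*(y/1000)),.122]])-[340,205])*3.3+[365,0]).round().tolist() for y in(-106,-124,-142)])
E
```

```text
t: 21.32
tool_pos: [0.5082, -0.0335, 0.409]
orientation: [2.418, 2.006, 0.003]
force: [-0.1, -0.6, -0.4]
opening: 0.0116
gripper_force: 0.0
pred side top-ends [[[171.0, 298.0]], [[168.0, 330.0]], [[166.0, 363.0]]]
pred top [[[716.0, 142.0]], [[742.0, 147.0]], [[768.0, 152.0]]]
```

View pics/crop9.png

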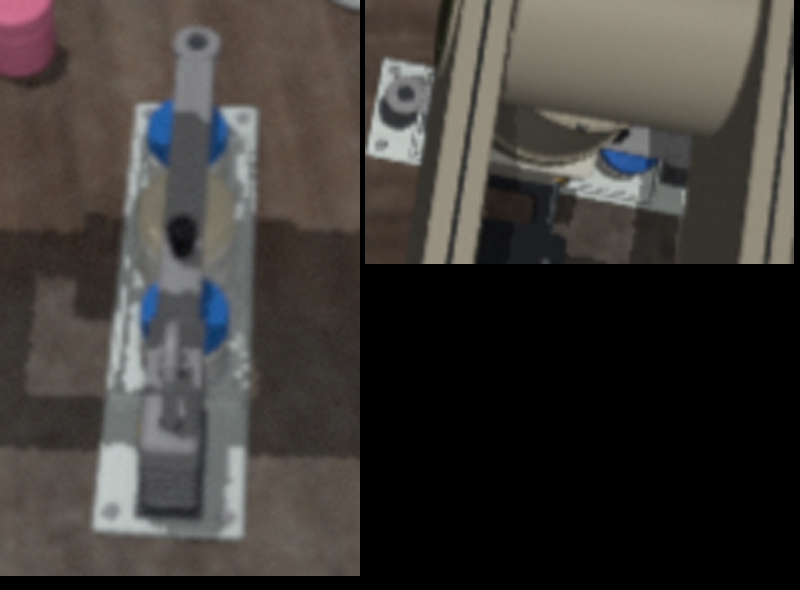

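The bar now lies over the jars with its eye at the padlock. In the left crop the knob is at (182,235), the shackle runs from about (174,322) to (178,375), and the lock body spans x 137–205. I check the lock's place numerically against the earlier picture.

Run:
```python
from h import *
o=np.array([.5391,-.0961]);ey=np.array([.1926,.9813]);ex=np.array([.9813,-.1926])
W=lambda x,y,z:[*(o+ex*x/1000+ey*y/1000),z/1000]
f=lambda n,*p:proj(n,[W(*p)])[0].round(1).tolist()
for p in[(15,-95,70),(-15,-95,70),(15,-153,70),(-15,-153,70),(15,-153,5),(-15,-153,5),(0,-110,70),(0,-138,70),(0,-124,122)]: print(p,"side",f("side",*p),"top",f("top",*p))
print("knob shut",f("side",0,-42,100)," hinge",f("side",0,108,82))
for a,b in(("side0",(290,330,345,415)),("s9",(290,330,345,415)),("top0",(425,235,470,275))):
    im=cv2.imread(f"pics/{a}.png")[:,:,::-1].copy()
    for q in blobs(im,(0,0,0),(180,90,135),b,30): print(a,q[:2])
# grey profile along the shackle column, side view
g=cv2.cvtColor(cv2.imread("pics/side0.png"),cv2.COLOR_BGR2GRAY); 
for v in range(344,380,3): print(v,g[v,306:332].tolist())
# knob in s9
s=cv2.imread("pics/s9.png")[:,:,::-1].copy()
for q in blobs(s,(0,0,0),(180,255,45),(312,310,330,335),8):print("knob",q[:2])
```

```text
(15, -95, 70) side [326.1, 355.0] top [436.9, 244.1]
(-15, -95, 70) side [309.5, 354.1] top [434.9, 256.4]
(15, -153, 70) side [324.4, 383.7] top [461.1, 248.7]
(-15, -153, 70) side [306.9, 382.7] top [459.2, 261.1]
(15, -153, 5) side [324.0, 402.2] top [453.4, 252.2]
(-15, -153, 5) side [307.5, 401.2] top [451.6, 264.0]
(0, -110, 70) side [317.2, 361.7] top [442.1, 251.5]
(0, -138, 70) side [316.2, 375.5] top [453.9, 253.7]
(0, -124, 122) side [316.7, 351.7] top [454.2, 249.7]
knob shut [319.6, 321.0]  hinge [323.8, 269.5]
side0 (array([317.3, 376.8]), [290, 330, 55, 85, 3073])
s9 (array([317.7, 371.6]), [290, 330, 55, 85, 3758])
top0 (array([450.4, 253.6]), [425, 235, 45, 40, 1323])
344 [134, 167, 165, 128, 81, 65, 75, 83, 82, 85, 84, 85, 83, 81, 83, 83, 79, 79, 82, 79, 80, 81, 77, 79, 76, 67]
347 [146, 170, 166, 139, 109, 85, 64, 55, 57, 66, 74, 80, 83, 84, 83, 83, 82, 82, 78, 77, 73, 67, 59, 53, 50, 59]
350 [166, 178, 165, 134, 109, 119, 125, 119, 88, 78, 94, 107, 105, 88, 67, 57, 55, 54, 51, 53, 53, 62, 72, 88, 100, 98]
353 [168, 178, 169, 144, 107, 99, 102, 104, 105, 108, 121, 
[... 433 characters left out ...]
, 92, 95, 104, 108, 108, 109]
365 [182, 180, 174, 157, 124, 117, 125, 128, 120, 102, 102, 101, 88, 68, 63, 68, 78, 92, 100, 93, 84, 93, 107, 112, 113, 121]
368 [177, 177, 167, 140, 118, 119, 128, 126, 115, 91, 82, 85, 81, 84, 86, 80, 73, 73, 81, 89, 114, 152, 171, 179, 179, 181]
371 [131, 131, 124, 110, 114, 123, 130, 127, 117, 89, 81, 79, 80, 92, 105, 83, 75, 74, 73, 76, 107, 149, 161, 165, 168, 169]
374 [147, 142, 129, 113, 118, 131, 132, 129, 116, 89, 81, 79, 81, 93, 108, 98, 80, 74, 72, 66, 65, 87, 108, 118, 116, 114]
377 [181, 168, 135, 115, 121, 133, 133, 119, 86, 74, 79, 78, 69, 62, 66, 74, 76, 73, 70, 60, 61, 95, 137, 159, 174, 175]
knob (array([320.2, 325. ]), [317, 320, 7, 12, 66])
```

The lock and the shut bar match the projections: shackle near (317,352), knob at (320,321). The press point is world (0.515, -0.218).

```bash
python3 -m handwheel '[[0.2,-4.6,0,0,1],[0.2,-4.6,0,0,1],[0.2,-4.6,0,0,1],[0.1,-4.6,0,0,1],[0,0,-4,0,1],[0,0,-4,0,1],[0,0,-0.8,0,1],[0,0,0,0,1],[0,0,0,0,1]]' 20
```

```text
t: 22.55
tool_pos: [0.5164, -0.2208, 0.3219]
orientation: [2.42, 1.999, 0.002]
force: [0.2, 0.2, 0.2]
opening: 0.0007
gripper_force: 0.0
```

```bash
python3 -m handwheel '[[-0.1,0.3,-0.8,0,1],[0,0,-0.5,0,1],[0,0,-0.3,0,1],[0,0,0,0,1],[0,0,0,0,1]]';  python3 -m handwheel '[[0,0,-0.2,0,1],[0,0,-0.2,0,1],[0,0,-0.2,0,1],[0,0,0,0,1],[0,0,0,0,1]]'
```

```text
t: 23.18
tool_pos: [0.5149, -0.2172, 0.304]
orientation: [2.422, 2.001, 0.001]
force: [-0.0, 1.6, 3.3]
opening: 0.0004
gripper_force: 1.4
t: 23.8
tool_pos: [0.515, -0.2173, 0.2985]
orientation: [2.422, 2.0, 0.001]
force: [-0.3, 3.1, 7.3]
opening: 0.0007
gripper_force: 3.8
```

```bash
python3 -m handwheel '[[0,0,-0.2,0,1],[0,0,-0.2,0,1],[0,0,0,0,1],[0,0,0,0,1]]';  python3 -m handwheel '[[0,0,-0.2,0,1],[0,0,-0.1,0,1],[0,0,0,0,1],[0,0,0,0,1]]'
```

```text
t: 24.3
tool_pos: [0.5149, -0.2173, 0.294]
orientation: [2.422, 2.0, 0.001]
force: [0.8, 2.6, 4.6]
opening: 0.0005
gripper_force: 2.4
t: 24.8
tool_pos: [0.515, -0.2174, 0.2913]
orientation: [2.422, 2.0, 0.001]
force: [0.9, 2.8, 6.7]
opening: 0.0004
gripper_force: 3.3
```

```bash
python3 -m handwheel '[[0,0,-0.1,0,1],[0,0,-0.1,0,1],[0,0,0,0,1],[0,0,0,0,1]]'
```

```text
t: 25.3
tool_pos: [0.515, -0.2174, 0.2898]
orientation: [2.421, 2.0, 0.001]
force: [-0.3, 2.8, 10.5]
opening: 0.0002
gripper_force: 5.3
```

The force peaked, dropped, then rose at the bottom, so the pawl should have clicked. I retreat and check.

```bash
python3 -m handwheel '[[0,0,0.3,0,1],[0,0,0.5,0,1],[0,0,2,0,1],[0,0,5,0,1],[0,0,5,0,1],[-2,5,0,0,1],[-2,5,0,0,1],[-1,5,0,0,1],[0,0,0,0,1],[0,0,0,0,1]]'
python3 - <<'E'
from h import *
t=read_camera("top"); s=read_camera("side"); cv2.imwrite("pics/s10.png",s[:,:,::-1]); cv2.imwrite("pics/t10.png",t[:,:,::-1])
g0=cv2.cvtColor(cv2.imread("pics/s9.png"),cv2.COLOR_BGR2GRAY).astype(int); g=cv2.cvtColor(s,cv2.COLOR_RGB2GRAY).astype(int)
o=np.array([.5391,-.0961]);ey=np.array([.1926,.9813])
for z in(.122,.1085,.104): print(z,[proj("side",[[*(o+ey*y),z]])[0].round(1).tolist() for y in(-.11,-.124,-.138)])
for v in range(342,382,2): print(v,g0[v,309:327].tolist(),"|",g[v,309:327].tolist())
for q in blobs(s,(0,0,0),(180,255,45),(312,310,330,335),8):print("knob",q[:2])
for b in blobs(s,(100,100,50),(125,255,255),(290,270,350,370)): print(b[:2])
d=cv2.absdiff(cv2.imread("pics/s9.png"),cv2.imread("pics/s10.png")).max(2)
E
```

```text
t: 26.55
tool_pos: [0.4648, -0.0676, 0.4175]
orientation: [2.421, 2.001, 0.0]
force: [-0.6, -0.6, 0.7]
opening: 0.0004
gripper_force: 0.0
0.122 [[317.2, 344.8], [316.7, 351.7], [316.2, 358.9]]
0.1085 [[317.2, 349.4], [316.7, 356.3], [316.2, 363.4]]
0.104 [[317.2, 350.8], [316.7, 357.7], [316.2, 364.8]]
342 [101, 94, 89, 84, 79, 77, 78, 83, 85, 87, 87, 85, 80, 80, 81, 82, 71, 55] | [91, 70, 55, 57, 59, 76, 79, 79, 82, 82, 81, 82, 82, 78, 79, 77, 67, 57]
344 [104, 87, 86, 84, 80, 77, 80, 81, 81, 82, 81, 81, 81, 78, 80, 74, 65, 56] | [72, 54, 51, 56, 65, 74, 79, 83, 79, 81, 81, 79, 80, 80, 79, 75, 64, 53]
346 [103, 84, 87, 84, 79, 77, 79, 79, 81, 79, 77, 82, 79, 80, 78, 76, 66, 55] | [64, 52, 50, 58, 64, 73, 77, 79, 80, 78, 81, 78, 79, 79, 78, 72, 66, 51]
348 [101, 86, 86, 79, 76, 76, 76, 81, 85, 86, 87, 85, 84, 82, 82, 75, 67, 65] | [66, 67, 87, 94, 78, 73, 76, 77, 77, 78, 83, 84, 83, 82, 81, 75, 66, 61]
350 [91, 63, 69, 74, 78, 77, 84, 102, 116, 111, 96, 82, 81, 81, 78, 79, 78, 72] | [62, 72, 97, 110, 90, 76, 74, 77, 79, 80, 79, 83, 79, 81, 80, 78, 76, 72]
352 [104, 64, 67, 76, 74, 77
[... 1902 characters left out ...]
, 75, 66, 63]
376 [111, 127, 136, 141, 127, 97, 83, 84, 82, 81, 75, 82, 82, 81, 76, 72, 65, 57] | [96, 80, 88, 90, 83, 68, 75, 80, 83, 78, 66, 66, 78, 80, 78, 75, 63, 56]
378 [117, 128, 139, 138, 127, 101, 84, 81, 77, 68, 60, 66, 79, 83, 78, 73, 64, 59] | [111, 116, 130, 133, 124, 95, 80, 79, 78, 70, 61, 70, 77, 89, 93, 80, 63, 60]
380 [119, 133, 140, 140, 140, 131, 125, 117, 107, 92, 85, 83, 85, 86, 81, 81, 70, 62] | [121, 131, 141, 140, 139, 134, 124, 116, 108, 90, 86, 91, 100, 115, 114, 93, 71, 59]
knob (array([320. , 325.1]), [316, 320, 8, 12, 70])
(array([314.1, 296. ]), [311, 288, 7, 17, 91])
(array([330.1, 297.7]), [328, 291, 5, 14, 50])
(array([328.7, 347.3]), [325, 338, 8, 20, 113])
```

The near end of the shackle has moved about 4 px lower than before the press. That fits a rest about 13 mm down, and an unlatched shackle would have sprung fully back up. The bar and jars have not moved, so I hand it in.

```bash
python3 -c "
from plant import job
print(job.close_job())"
```

```text
the job is handed in; nothing more can be done
None
```

I handed the job in at about 27 s: the tall jar stands between the two short jars, the bar is shut, and the shackle stays down (about 13 mm by camera); `close_job()` gave no verdict.

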